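# Wipe the water filter's deck and unlock its unmarked cap

## Task

Use the scraper block, not the fingers, to wipe the three nutshell chips off the water filter's deck onto the table while the filter is still closed, then let go of the scraper. Now open the filter: its blue cap unlocks with part of a turn, but which way is not marked and differs from filter to filter, so try one way and, if it stops hard, the other. Lift the cap straight off, about 10 cm above the neck, and finish while the gripper still holds it there, motionless; the chips stay on the table, the scraper rests, let go, on the deck or table, and the other things are left undisturbed.

Things in the scene. Friction and masses are not known exactly. Their poses are not given: they have to be found in the camera images.
- filter_unit: counter-top water filter, fixed: a flat white deck 170 mm (its x) x 200 mm (its y), top 30 mm above the table, no rims. Origin on the table under the deck's centre; at yaw 0 x points away from the robot. On its +y half, at local (0, +55 mm), stands the capped neck in a grey collar 60 mm wide, 17 mm tall. A hose tail sticks 20 mm out of its +y side
- strip (a point): centre of the bare steel strip flush with the deck, 30 mm above the table, at local (0, -50 mm) of the filter: 166 mm long along the filter's x, 92 mm wide along its y; the chips and the scraper stand on it
- neck (a point): point on the neck's vertical axis, 50 mm above the table: the cap's origin lies here while it is seated. The cap turns about this axis with almost no resistance up to a stop, and once unlocked lifts straight up, clear of the neck after 25 mm
- cap: ribbed blue round cap, white disc on top, 56 mm wide, 36 mm tall, 70 g; origin at the centre of its lower rim, z up. Bayonet: locked, it lifts no more than 2 mm. Turned the right way by 55 to 85 degrees it is free; the wrong way it stops hard after 5 to 20 degrees. The right way (clockwise or not) differs from start to start and cannot be seen
- scraper: scraper block: black rubber foot 30 mm (its x) x 76 (its y) x 18, pale wooden grip 22 x 72 on it, 60 mm tall in all, 140 g; origin at the centre of its underside, z up. Stands on the steel strip near its far (+x) end, behind the chips, long side (y) across the strip; grip it from above across the 22 mm
- chip_0: loose brown nutshell chip, a flat dome 22 mm across and 9 mm tall, 12 g, lying on the steel strip; origin at the centre of its flat underside
- chip_1: loose brown nutshell chip, a flat dome 22 mm across and 9 mm tall, 12 g, lying on the steel strip; origin at the centre of its flat underside
- chip_2: loose brown nutshell chip, a flat dome 22 mm across and 9 mm tall, 12 g, lying on the steel strip; origin at the centre of its flat underside
- bottle_3: clear water bottle with blue cap, 80 mm wide, 270 tall, back right; bystander, origin under its centre
- glass_2: drinking glass, 84 mm wide, 87 tall, front left; bystander, origin under its centre
- carton_1: drink carton with a straw, 44 x 59 x 195 mm, front right; bystander, origin under its centre
- spice_red: spice jar with red lid, 45 mm wide, 109 tall, back left; bystander, origin under its centre
- spice_black: spice jar with black lid, 40 mm wide, 102 tall, back left; bystander, origin under its centre
- flat_box: flat pale box, 64 x 127 x 22 mm, lying at the back; bystander, origin under its centre
- green_pot: small round pot with green lid, 71 mm wide, 55 tall, at the back; bystander, origin under its centre

How it is judged:
By the outcome, as a careful person would: the job done as asked, in the order asked, and still so for the second after the job is handed in, while the arm keeps its last pose, push and grip.
It also fails if it takes over 58 s, if anything falls off the work surface, if the arm or the gripper's body presses on something with over 40 N, if the wrist force passes 120 N, or if a joint passes its speed limit or range.

## Robot

A 7-joint arm with a two-finger parallel gripper is mounted at the origin on a cart in front of the work surface, level with it; the furniture and walls round the work are solid. World frame = base frame: x ahead of the robot, y to its left, z up, the work surface at z = 0. Lengths are in m, angles in rad, forces in N, time in s.
With the tool pointing down it reaches from about 0.4 to 0.875 m from the base axis. Payload 6.5 kg.
Tool frame: the origin (TCP) lies midway between the tips of the shut fingers; the grasp point (between the pads) lies 19 mm behind it; y points along the fingers, z is the direction in which the jaws open and shut, and the axes are right-handed (so a half turn about y gives the same grasp; the last joint's range is limited). The gripper opens to 85 mm and grips with 20 to 120 N. Pads are 22 mm wide; open, the fingers measure 114 mm over their backs; the gripper's body (76 mm by 85 mm) begins 54 mm behind the grasp point. The pads swing forward as they close: fully open they stand 13 mm farther back than shut.
Start: joints at [-1.355, 0.536, -0.004, 1.538, 0.003, 1.067, -0.071], TCP at [0.181, 0.624, 0.231] pointing down, gripper open.
Joint ranges: [-2.7, 2.7], [-0.37, 2.16], [-1.27, 1.26], [0.24, 2.4], [-1.31, 4.45], [0.19, 1.91], [-2.76, 2.76]. Speed limits (rad/s): [2.39, 2.39, 3.14, 3.14, 3.14, 3.14, 3.14].

## Interface

Orientations are given as a rotation vector (axis times angle).
In Python, from plant import readout, imaging, order gives the robot as it stands.
- The arm moves only by the shell command python3 -m crank 'ROWS'. ROWS is JSON, a list of rows, each a list of 7 numbers: the shift along the world's x, y, z in cm, then the turn, a rotation vector about the world's x, y, z in rad, then the closure, from -1 (fully open) to 1 (shut). A call has 1 to 12 rows; each row is the pose to reach, as a shift and turn from the pose commanded when the call began; what a row does not reach only later rows make up. A row lasts 1/12 s, in which the tool goes at most 41.7 mm and 7.16 degrees, less where a joint would pass 70% of its speed; a pose out of reach is approached as far as the arm can. A call with a gripper value outside its range is refused whole. The fingers move at their own pace and stop on an object; the grip force is fixed at half the most. Time passes only in rows, so rows that repeat a pose let the fingers close. It gives the time, the measured TCP pose, the force and the opening at its end, in the units of the state.
- readout.get_state(): the state, without advancing time (a new reading comes with each control period).
- imaging.get_image(name): name is "scene" or "top" or "wrist"; returns a dict with "frame" (384x512x3 uint8, red, green, blue), "intrinsics" (3x3 intrinsics, pixels), "k1" (the pictures are not rectified: a ray, as slopes to the right and down, at radius r is drawn at 1 + k1 r^2 times it, then the intrinsics apply), "rvec" (rotation vector, rad) and "tvec" (3), from world to camera coordinates, as OpenCV has them. Camera axes: x right, y down, z forward; pixel columns grow to the right and rows downward; lengths in m; the calibration is good to about 2 mm. A picture is of the moment at which its call begins. There is no depth.
- order.close_job(): hands the job in, once; it reports no verdict.
The state is a dict: "time": time; "joints": joint angles; "joint_vel": joint speeds; "tau": joint torques, N m; "ee_pos": TCP position; "orientation": TCP orientation; "ft_force": force on the tool from outside, world axes, zero at the start; "moment": the same for the moment, N m; "finger_gap": finger opening in m.
Only numpy, scipy, OpenCV 4.12 (cv2) and the standard library are available. Lean on these libraries where they do the work, as an engineer would, in place of code of your own. Each camera call takes 0.05 s, during which the arm holds its last target.

## Working session

There is one attempt and no reset: what is moved stays moved. The work goes in short steps, Python scripts to look and compute and a shell command to move; the robot and the scene stay as the last step left them, time stands still between calls to the robot, and variables do not carry over. Pictures are saved under pics/ and viewed, and the job is handed in when it is done.

```bash
ls; mkdir -p pics; cat > h.py <<'E'
import numpy as np, cv2
from plant import readout, imaging, order
def grab(n,save=None):
    d=imaging.get_image(n)
    if save: cv2.imwrite(save,cv2.cvtColor(d["frame"],cv2.COLOR_RGB2BGR))
    return d
def ray(d,u,v):
    K=np.array(d["intrinsics"]);R=cv2.Rodrigues(np.array(d["rvec"],float))[0];t=np.array(d["tvec"],float).ravel()
    p=cv2.undistortPoints(np.array([[[u,v]]],float),K,np.array([d["k1"],0,0,0],float)).ravel()
    return -R.T@t, R.T@np.array([p[0],p[1],1])
def onplane(d,u,v,z):
    o,r=ray(d,u,v); return o+r*(z-o[2])/r[2]
def proj(d,P):
    return cv2.projectPoints(np.array(P,float).reshape(-1,3),np.array(d["rvec"],float),np.array(d["tvec"],float),np.array(d["intrinsics"],float),np.array([d["k1"],0,0,0],float))[0].reshape(-1,2)
E
python3 - <<'E'
from h import *
print(readout.get_state())
for n in("scene","top","wrist"):
    d=grab(n,f"pics/{n}0.png"); print(n,d["k1"],ray(d,256,192))
E
```

```text
pics
{'time': 0.0, 'joints': array([-1.35520086,  0.53713183, -0.00442835,  1.5388852 ,  0.00263019,
        1.06731591, -0.07121698]), 'joint_vel': array([ 7.76362695e-04,  9.49333724e-04, -6.69711396e-04, -2.90971215e-03,
       -2.44013406e-03, -1.34260015e-03,  6.43953968e-05]), 'tau': array([-3.89008683e-04, -5.83406603e+01,  1.04839168e+00, -2.59105504e+01,
        1.23211637e-02,  9.58028570e-03, -4.59124024e-06]), 'ee_pos': array([0.18060733, 0.62373773, 0.23043075]), 'orientation': array([-1.56119534,  0.22126123, -0.22112722]), 'ft_force': array([-0.01837118, -0.06962132, -0.79860339]), 'moment': array([ 0.02626903, -0.02566365,  0.02364695]), 'finger_gap': 0.08571176031414103}
scene -0.02324946965623475 (array([-0.10423673, -0.53239475,  0.66238786]), array([ 0.63316424,  0.51246341, -0.58034785]))
top -0.07718886354973603 (array([0.28942522, 0.01647744, 1.12920638]), array([ 0.1982149 , -0.00465471, -0.98029367]))
wrist 0.01738726939781456 (array([0.1021466 , 0.64686516, 0.37241783]), array([ 0.30087647, -0.08880823, -0.94951929]))
```

View pics/scene0.png

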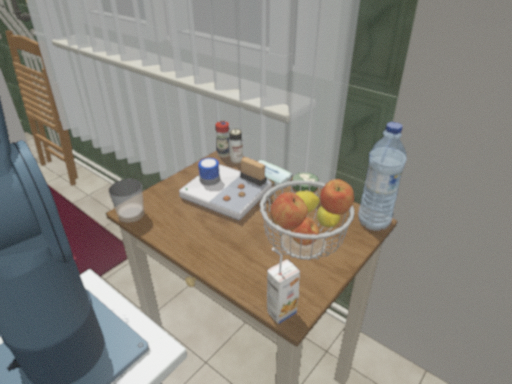

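View pics/top0.png

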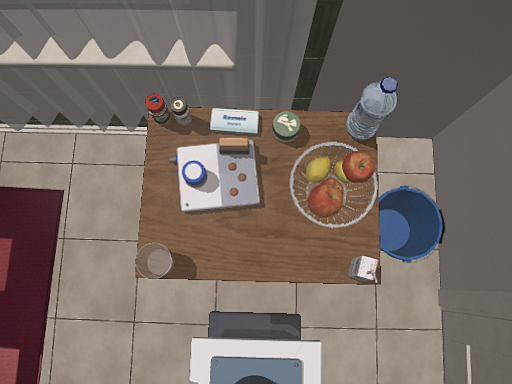

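```bash
python3 - <<'E'
from h import *
for n,(a,b,c,e) in {"top":(165,120,275,220),"scene":(170,140,300,225)}.items():
    d=grab(n); f=d["frame"]
    im=cv2.resize(f[b:e,a:c],None,fx=6,fy=6,interpolation=cv2.INTER_CUBIC)
    print(im.shape); cv2.imwrite(f"pics/{n}1.png",cv2.cvtColor(im,cv2.COLOR_RGB2BGR))
E
```

```text
(600, 660, 3)
(510, 780, 3)
```

View pics/top1.png

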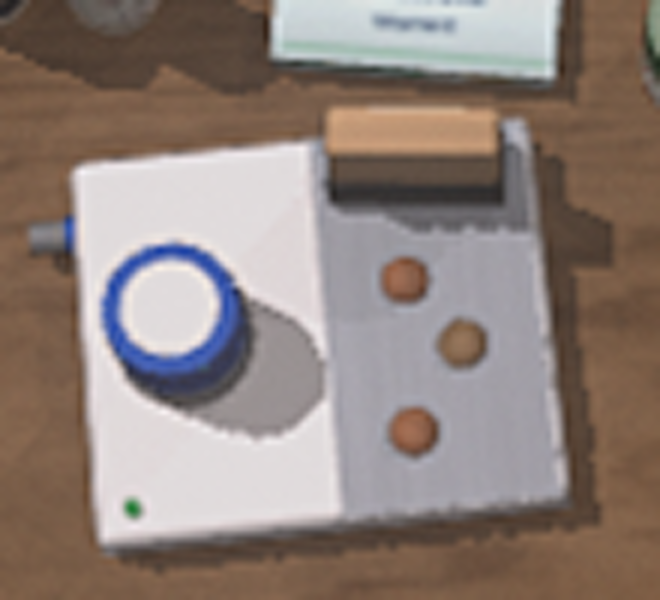

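View pics/scene1.png

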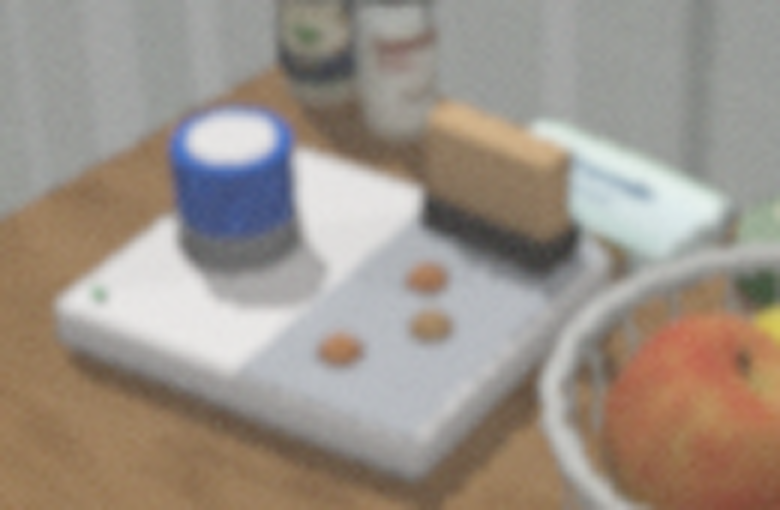

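The top view shows the deck, with corners at crop (75,172), (522,122), (568,497) and (100,543). The cap disc is at (170,307), and the chips are at (405,280), (463,343) and (414,431). The scraper's grip top spans (327,108) to (500,155).

```bash
python3 - <<'E'
from h import *
d=grab("top")
P=lambda u,v,z: onplane(d,165+(u+.5)/6-.5,120+(v+.5)/6-.5,z)
C=[P(*c,.03)[:2] for c in [(75,172),(522,122),(568,497),(100,543)]]
print("corners FL+y,F-y,N-y,N+y",np.round(C,4)); c=np.mean(C,0); print("centre",c)
for i in range(4): e=C[(i+1)%4]-C[i]; print(np.linalg.norm(e), np.degrees(np.arctan2(e[1],e[0])))
for q in [(405,280),(463,343),(414,431)]: print("chip",P(*q,.036))
for q in [(327,108),(497,110),(500,155),(330,152)]: print("grip",P(*q,.09))
print("cap",P(170,307,.086))
d=grab("scene")
P=lambda u,v,z: onplane(d,170+(u+.5)/6-.5,140+(v+.5)/6-.5,z)
print("SCENE")
for q in [(58,310),(415,468),(600,260)]: print("deck",P(*q,.03))
for q in [(427,278),(431,326),(340,350)]: print("chip",P(*q,.034))
for q in [(452,102),(570,155),(548,167),(432,118)]: print("grip",P(*q,.09))
print("cap",P(232,137,.086))
E
```

```text
corners FL+y,F-y,N-y,N+y [[0.621  0.2184]
 [0.6491 0.0265]
 [0.4852 0.0024]
 [0.4599 0.1973]]
centre [0.55379555 0.11113338]
0.19397606101252016 -81.68100745149151
0.16559084973279595 -171.6337071672336
0.1965890797480956 97.40583012152615
0.16247624327461327 7.454513784203094
chip [0.57546622 0.07392144 0.036     ]
chip [0.5487536  0.04840098 0.036     ]
chip [0.51030378 0.06761647 0.036     ]
grip [0.63310152 0.1058563  0.09      ]
grip [0.63427055 0.03628777 0.09      ]
grip [0.61507484 0.03445849 0.09      ]
grip [0.61432726 0.10376496 0.09      ]
cap [0.54835921 0.16580907 0.086     ]
SCENE
deck [0.45752479 0.19109313 0.03      ]
deck [ 0.47356231 -0.00943066  0.03      ]
deck [0.64343472 0.02392921 0.03      ]
chip [0.57749893 0.07323049 0.034     ]
chip [0.55006963 0.04730301 0.034     ]
chip [0.51127472 0.06672954 0.034     ]
grip [0.63344251 0.10423715 0.09      ]
grip [0.63079581 0.03259201 0.09      ]
grip [0.61665659 0.03400092 0.09      ]
grip [0.61662726 0.10208764 0.09      ]
cap [0.55146083 0.16728304 0.086     ]
```

```bash
cat >> h.py <<'E'
from scipy.spatial.transform import Rotation as Ro
def st():
    s=readout.get_state(); M=Ro.from_rotvec(s["orientation"]).as_matrix()
    print("t",s["time"],"p",np.round(s["ee_pos"],4),"jawaxis",np.round(M[:,2],3),"ang",round(np.degrees(np.arctan2(M[1,2],M[0,2])),2),"toolY",np.round(M[:,1],3),"F",np.round(s["ft_force"],1),"M",np.round(s["moment"],2),"gap",round(s["finger_gap"],4),"j",np.round(s["joints"],2))
    return s,M
E
python3 - <<'E'
from h import *
st()
d=grab("top")
for q in [(212,131),(257,133),(258,110)]: print(onplane(d,*q,.022))
for q in [(291,185),(318,143)]: print(onplane(d,*q,.09))
for q in [(152,118),(178,122)]: print(onplane(d,*q,.05))
E
```

```text
t 0.35 p [0.1807 0.6242 0.2311] jawaxis [ 0.278  0.961 -0.   ] ang 73.86 toolY [-0. -0. -1.] F [0.5 0.2 0.6] M [-0.01 -0.03  0.07] gap 0.0851 j [-1.36  0.54 -0.    1.54  0.    1.07 -0.07]
[0.67319455 0.131151   0.022     ]
[0.67111333 0.01289498 0.022     ]
[0.73551173 0.01195153 0.022     ]
[ 0.51912936 -0.07187696  0.09      ]
[ 0.62656813 -0.13716832  0.09      ]
[0.6947307  0.28544204 0.05      ]
[0.68550017 0.21715736 0.05      ]
```

View pics/wrist0.png

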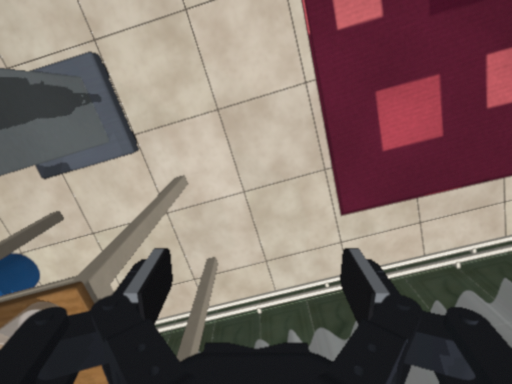

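```bash
python3 -m crank '[[2,-2.5,0,0,0,-0.06,-1],[5,-6,0,0,0,-0.14,-1],[8,-10,0,0,0,-0.23,-1],[11,-13.5,0,0,0,-0.32,-1],[14,-17.5,0,0,0,-0.41,-1],[17,-21,0,0,0,-0.5,-1],[20,-25,0,0,0,-0.59,-1],[22,-28,0,0,0,-0.65,-1],[25,-31,0,0,0,-0.73,-1],[27,-34,0,0,0,-0.8,-1],[29,-36,0,0,0,-0.86,-1],[29,-36,0,0,0,-0.86,-1]]'; python3 -c "
from h import *
st()"
```

```text
time: 1.4
ee_pos: [0.4749, 0.2579, 0.2319]
orientation: [-1.379, 0.893, -0.899]
ft_force: [0.1, 0.1, -0.0]
finger_gap: 0.0856
t 1.4 p [0.4749 0.2579 0.2319] jawaxis [0.914 0.406 0.002] ang 23.95 toolY [ 0.003 -0.002 -1.   ] F [ 0.1  0.1 -0. ] M [-0.01  0.02 -0.01] gap 0.0856 j [-0.83  0.36  0.31  1.85 -0.13  0.96 -0.05]
```

```bash
python3 -m crank '[[2,-2.5,0,0,0,-0.06,-1],[5,-6,-1,0,0,-0.14,-1],[8,-10,-3,0,0,-0.22,-1],[11,-13.5,-5,0,0,-0.3,-1],[13.5,-17,-7,0,0,-0.38,-1],[15.4,-19.4,-8,0,0,-0.42,-1],[15.4,-19.4,-8,0,0,-0.42,-1],[15.4,-19.4,-8,0,0,-0.42,-1]]'; python3 -c "
from h import *
st()
grab('top','pics/top2.png');grab('wrist','pics/wrist2.png')"
```

```text
time: 2.07
ee_pos: [0.6261, 0.0636, 0.1495]
orientation: [-1.214, 1.206, -1.211]
ft_force: [-1.3, -0.5, 0.5]
finger_gap: 0.0856
t 2.0667 p [0.6261 0.0636 0.1495] jawaxis [ 1.     0.002 -0.001] ang 0.1 toolY [-0.001 -0.005 -1.   ] F [-1.3 -0.5  0.5] M [ 0.01 -0.01 -0.06] gap 0.0856 j [-0.46  0.63  0.41  1.68 -0.3   0.9   0.07]
```

View pics/wrist2.png

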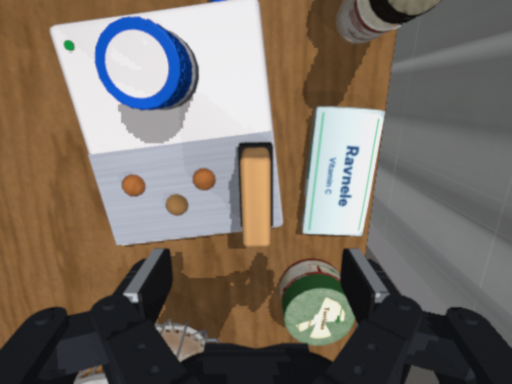

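```bash
python3 - <<'E'
from h import *
s,M=st()
d=grab("wrist","pics/wrist3.png")
for q in [(241,147),(270,147),(269,246),(244,246)]: print("grip",onplane(d,*q,.09))
for q in [(52,31),(258,0),(282,227),(117,244)]: print("deck",onplane(d,*q,.03))
for q in [(133,185),(203,179),(177,205)]: print("chip",onplane(d,*q,.035))
print("cap",onplane(d,136,63,.086))
E
```

```text
t 2.1667 p [0.6247 0.0696 0.1508] jawaxis [ 1.     0.007 -0.001] ang 0.43 toolY [-0.001 -0.    -1.   ] F [-1.5  0.2 -0.5] M [ 0.01 -0.06 -0.03] gap 0.0853 j [-0.47  0.62  0.41  1.68 -0.3   0.9   0.07]
grip [0.61296107 0.1164639  0.09      ]
grip [0.63304281 0.11661037 0.09      ]
grip [0.63396539 0.0397208  0.09      ]
grip [0.61459435 0.03957004 0.09      ]
deck [0.46155218 0.19661293 0.03      ]
deck [0.62408466 0.21970619 0.03      ]
deck [0.64943106 0.027852   0.03      ]
deck [0.48525187 0.0081303  0.03      ]
chip [0.51092392 0.07142315 0.035     ]
chip [0.57522701 0.07763735 0.035     ]
chip [0.54959386 0.05210723 0.035     ]
cap [0.54560068 0.16941565 0.086     ]
```

```bash
python3 -m crank '[[0,0,-2.5,0,0,0,-1],[0,0,-5,0,0,0,-1],[0,0,-7.5,0,0,0,-1],[0,0,-9,0,0,0,-1],[0,0,-9.5,0,0,0,-1],[0,0,-9.5,0,0,0,1],[0,0,-9.5,0,0,0,1],[0,0,-9.5,0,0,0,1],[0,0,-9.5,0,0,0,1],[0,0,-9.5,0,0,0,1],[0,0,-9.5,0,0,0,1],[0,0,-9.5,0,0,0,1]]'; python3 -c "
from h import *
st()
grab('wrist','pics/wrist4.png');grab('scene','pics/scene4.png')"
```

```text
time: 3.22
ee_pos: [0.6255, 0.0705, 0.0574]
orientation: [-1.212, 1.202, -1.203]
ft_force: [-1.8, 0.0, 7.1]
finger_gap: 0.0211
t 3.2167 p [0.6255 0.0705 0.0574] jawaxis [1.    0.009 0.002] ang 0.51 toolY [ 0.002  0.001 -1.   ] F [-1.8  0.   7.1] M [0.05 0.21 0.04] gap 0.0211 j [-0.43  0.75  0.35  1.72 -0.36  0.74  0.11]
```

View pics/wrist4.png

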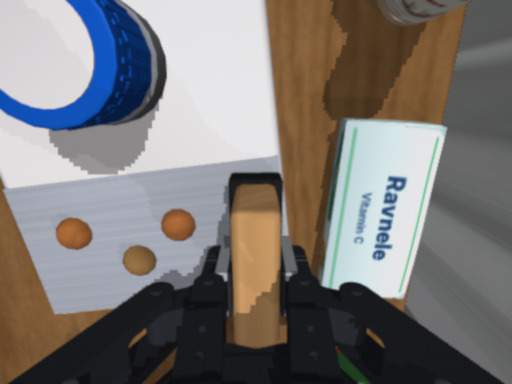

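View pics/scene4.png

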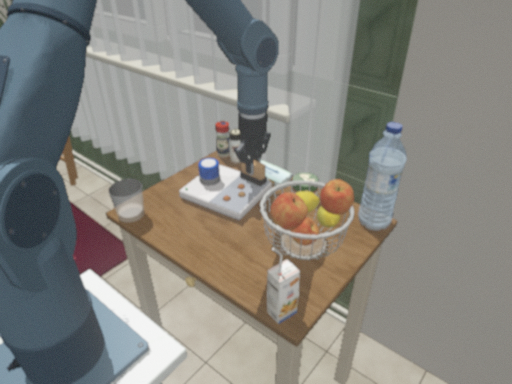

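```bash
python3 -m crank '[[0,0,0,0,0,0.06,1],[0,0,0,0,0,0.13,1],[-0.5,-0.07,0,0,0,0.13,1],[-1.5,-0.2,0,0,0,0.13,1],[-2.5,-0.35,0,0,0,0.13,1],[-3.5,-0.5,0,0,0,0.13,1],[-4.5,-0.63,0,0,0,0.13,1],[-5.5,-0.77,0,0,0,0.13,1],[-6.5,-0.9,0,0,0,0.13,1],[-7.4,-1.03,0,0,0,0.13,1],[-7.9,-1.1,0,0,0,0.13,1]]'; python3 -c "
from h import *
st()
grab('wrist','pics/wrist5.png');grab('scene','pics/scene5.png')"
```

```text
time: 4.23
ee_pos: [0.5469, 0.0594, 0.0574]
orientation: [-1.268, 1.105, -1.109]
ft_force: [2.4, 0.2, 0.5]
finger_gap: 0.0217
t 4.2333 p [0.5469 0.0594 0.0574] jawaxis [0.991 0.137 0.004] ang 7.86 toolY [ 0.004  0.001 -1.   ] F [2.4 0.2 0.5] M [ 0.07 -0.06 -0.06] gap 0.0217 j [-0.43  0.64  0.31  1.93 -0.32  0.61  0.23]
```

View pics/wrist5.png

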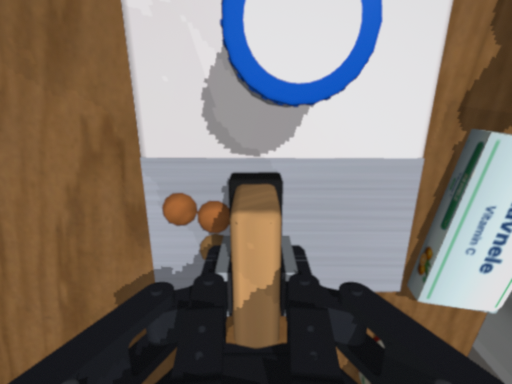

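View pics/scene5.png

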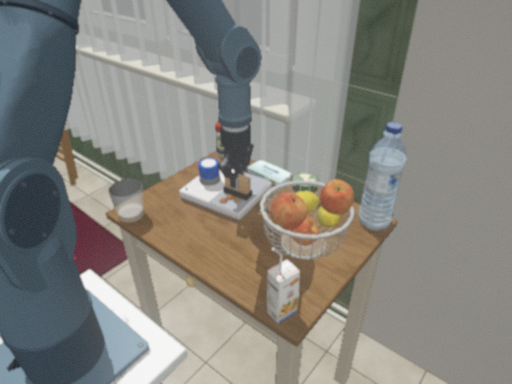

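```bash
python3 -m crank '[[-0.6,-0.08,0,0,0,0,1],[-1.6,-0.22,0,0,0,0,1],[-3,-0.42,0,0,0,0,1],[-4.6,-0.64,0,0,0,0,1],[-6.2,-0.87,0,0,0,0,1],[-6.8,-0.95,0,0,0,0,1],[-6.8,-0.95,0,0,0,0,1],[-6.8,-0.95,0,0,0,0,1]]'; python3 -c "
from h import *
st()
grab('wrist','pics/wrist6.png')
d=grab('top');cv2.imwrite('pics/top6.png',cv2.resize(d['frame'][110:250,140:300,::-1],None,fx=5,fy=4))"
```

```text
time: 5.0
ee_pos: [0.4778, 0.0498, 0.0573]
orientation: [-1.27, 1.107, -1.107]
ft_force: [-2.1, -0.2, 16.3]
finger_gap: 0.0212
t 5.0 p [0.4778 0.0498 0.0573] jawaxis [0.991 0.137 0.001] ang 7.87 toolY [ 0.001  0.001 -1.   ] F [-2.1 -0.2 16.3] M [-0.01  0.18 -0.04] gap 0.0212 j [-0.44  0.56  0.3   2.1  -0.32  0.52  0.24]
```

View pics/wrist6.png

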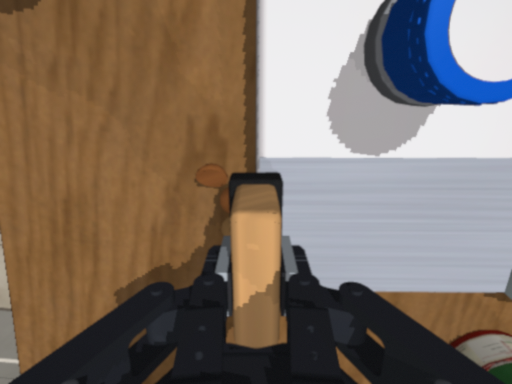

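View pics/top6.png

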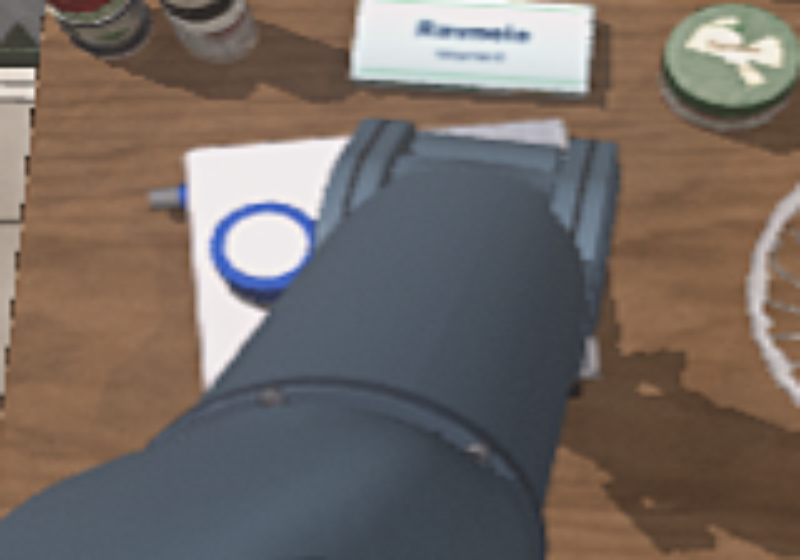

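```bash
python3 - <<'E'
from h import *
st()
d=grab('scene');cv2.imwrite('pics/scene6.png',cv2.resize(d['frame'][140:240,160:300,::-1],None,fx=5,fy=5))
E
```

```text
t 5.1 p [0.4778 0.0498 0.0573] jawaxis [0.991 0.137 0.001] ang 7.87 toolY [ 0.001  0.001 -1.   ] F [-1.7 -0.3 17.1] M [-0.04  0.23  0.04] gap 0.0213 j [-0.44  0.56  0.3   2.1  -0.32  0.52  0.24]
```

View pics/scene6.png

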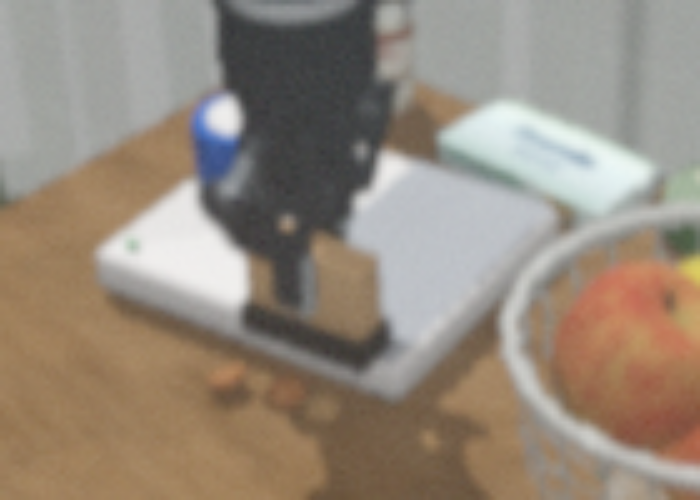

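```bash
python3 -m crank '[[0.5,0.07,0.1,0,0,0,1],[1.5,0.21,0.1,0,0,0,1],[2.5,0.35,0.1,0,0,0,1],[2.8,0.38,0.1,0,0,0,1],[2.8,0.38,0,0,0,0,1],[2.8,0.38,0,0,0,0,1],[2.8,0.38,0,0,0,0,-1],[2.8,0.38,0,0,0,0,-1],[2.8,0.38,0,0,0,0,-1],[2.8,0.38,0,0,0,0,-1],[2.8,0.38,0,0,0,0,-1],[2.8,0.38,0,0,0,0,-1]]'; python3 -c "
from h import *
st()
grab('wrist','pics/wrist7.png')"
```

```text
time: 6.15
ee_pos: [0.5056, 0.0537, 0.0561]
orientation: [-1.272, 1.106, -1.106]
ft_force: [0.1, 0.2, -1.0]
finger_gap: 0.0852
t 6.15 p [0.5056 0.0537 0.0561] jawaxis [ 0.99   0.139 -0.   ] ang 7.96 toolY [-0. -0. -1.] F [ 0.1  0.2 -1. ] M [ 0.02 -0.03 -0.04] gap 0.0852 j [-0.43  0.59  0.31  2.03 -0.32  0.56  0.24]
```

View pics/wrist7.png

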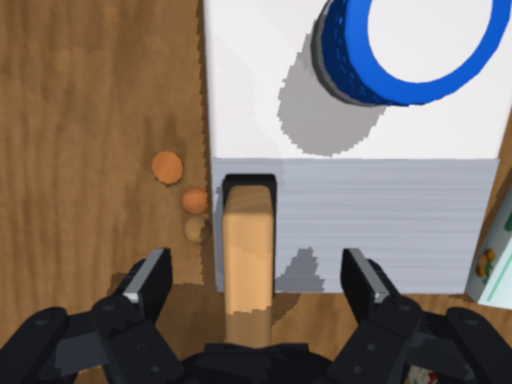

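```bash
python3 -m crank '[[0,0,3,0,0,0,-1],[0,0,7,0,0,0,-1],[0,0,10,0,0,0,-1],[1,2,12,0,0,0,-1],[2,5,12,0,0,0,-1],[3,8,12,0,0,0,-1],[4,10.5,12,0,0,0,-1],[4.2,11.2,12,0,0,0,-1],[4.2,11.2,12,0,0,0,-1],[4.2,11.2,12,0,0,0,-1],[4.2,11.2,12,0,0,0,-1]]'; python3 -c "
from h import *
st()
grab('wrist','pics/wrist8.png')
d=grab('scene');cv2.imwrite('pics/scene8.png',cv2.resize(d['frame'][140:240,160:300,::-1],None,fx=5,fy=5))
d=grab('top');cv2.imwrite('pics/top8.png',cv2.resize(d['frame'][110:250,140:300,::-1],None,fx=5,fy=4))
"
```

```text
time: 7.12
ee_pos: [0.5473, 0.1636, 0.1761]
orientation: [-1.272, 1.108, -1.108]
ft_force: [-0.4, -0.4, -0.3]
finger_gap: 0.0856
t 7.1167 p [0.5473 0.1636 0.1761] jawaxis [ 0.991  0.137 -0.001] ang 7.85 toolY [-0.001 -0.001 -1.   ] F [-0.4 -0.4 -0.3] M [-0.   -0.02 -0.  ] gap 0.0856 j [-0.66  0.49  0.38  1.82 -0.23  0.88 -0.03]
```

View pics/wrist8.png

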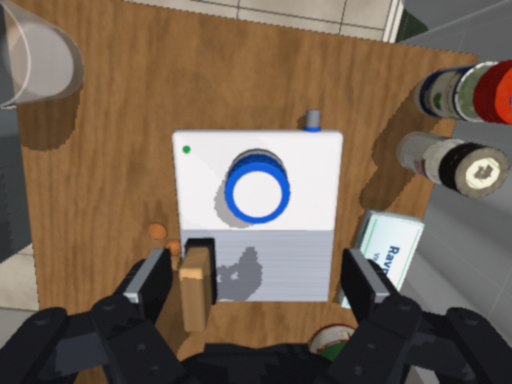

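View pics/scene8.png

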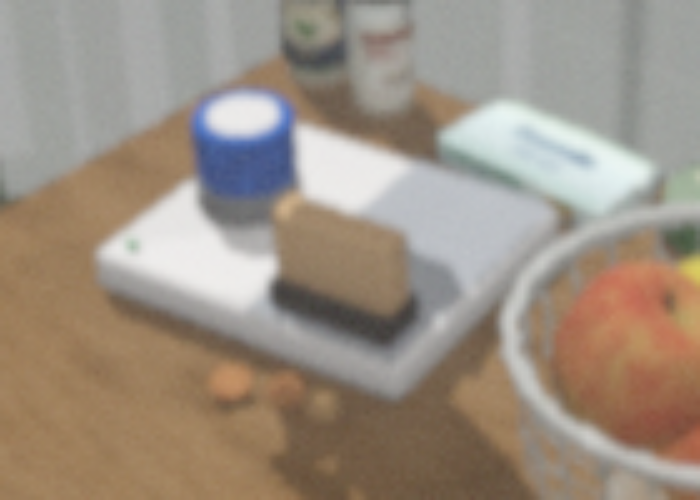

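```bash
python3 - <<'E'
from h import *
st()
for n,box in (("wrist",(215,140,300,235)),("top",(165,140,225,210)),("scene",(190,150,225,190))):
    d=grab(n); f=d["frame"]; hsv=cv2.cvtColor(f,cv2.COLOR_RGB2HSV)
    m=((hsv[...,0]>105)&(hsv[...,0]<130)&(hsv[...,1]>140)&(hsv[...,2]>60)).astype(np.uint8)
    k=np.zeros_like(m); a,b,c,e=box; k[b:e,a:c]=m[b:e,a:c]
    cs,h=cv2.findContours(k,cv2.RETR_CCOMP,cv2.CHAIN_APPROX_NONE)
    inn=[c for c,hh in zip(cs,h[0]) if hh[3]>=0]
    if inn:
        c=max(inn,key=cv2.contourArea); (x,y),ax,_=cv2.fitEllipse(c); print(n,x,y,ax,onplane(d,x,y,.086))
E
```

```text
t 7.2667 p [0.5476 0.1641 0.1763] jawaxis [ 0.991  0.136 -0.   ] ang 7.84 toolY [-0.    -0.001 -1.   ] F [-0.1  0.6  0.4] M [ 0.03 -0.1   0.04] gap 0.0852 j [-0.66  0.49  0.38  1.82 -0.23  0.88 -0.03]
wrist 256.5555725097656 194.24002075195312 (47.89991760253906, 50.514461517333984) [0.54675958 0.16647198 0.086     ]
```

```bash
python3 -m crank '[[0,0.2,-3,0,0,0,-1],[0,0.2,-6,0,0,0,-1],[0,0.2,-9,0,0,0,-1],[0,0.2,-11,0,0,0,-1],[0,0.2,-12.2,0,0,0,-1],[0,0.2,-12.2,0,0,0,-1],[0,0.2,-12.2,0,0,0,1],[0,0.2,-12.2,0,0,0,1],[0,0.2,-12.2,0,0,0,1],[0,0.2,-12.2,0,0,0,1],[0,0.2,-12.2,0,0,0,1],[0,0.2,-12.2,0,0,0,1]]'; python3 -c "
from h import *
st()
grab('wrist','pics/wrist9.png')"
```

```text
time: 8.42
ee_pos: [0.5486, 0.1679, 0.0563]
orientation: [-1.27, 1.105, -1.107]
ft_force: [-2.9, -0.8, 5.9]
finger_gap: 0.0548
t 8.4167 p [0.5486 0.1679 0.0563] jawaxis [0.99  0.138 0.002] ang 7.96 toolY [ 0.002  0.001 -1.   ] F [-2.9 -0.8  5.9] M [-0.14  0.53  0.04] gap 0.0548 j [-0.6   0.67  0.31  1.87 -0.32  0.65  0.03]
```

View pics/wrist9.png

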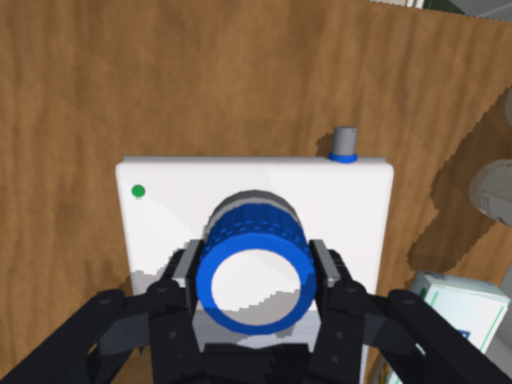

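```bash
python3 -m crank '[[0,0,0,0,0,0.05,1],[0,0,0,0,0,0.1,1],[0,0,0,0,0,0.15,1],[0,0,0,0,0,0.2,1],[0,0,0,0,0,0.2,1]]'; python3 -c "
from h import *
st()"
```

```text
time: 8.88
ee_pos: [0.5478, 0.1685, 0.0563]
orientation: [-1.35, 0.954, -0.953]
ft_force: [-4.9, 0.8, 8.3]
finger_gap: 0.0546
t 8.8833 p [0.5478 0.1685 0.0563] jawaxis [0.942 0.335 0.001] ang 19.59 toolY [ 0.     0.002 -1.   ] F [-4.9  0.8  8.3] M [ 0.02  0.96 -0.04] gap 0.0546 j [-0.56  0.66  0.25  1.86 -0.26  0.64  0.19]
```

```bash
python3 -m crank '[[0,0,0,0,0,0.05,1],[0,0,0,0,0,0.1,1],[0,0,0,0,0,0.15,1],[0,0,0,0,0,0.2,1],[0,0,0,0,0,0.2,1]]'; python3 -c "
from h import *
st()
grab('wrist','pics/wrist10.png')"
```

```text
time: 9.3
ee_pos: [0.5474, 0.1684, 0.0563]
orientation: [-1.417, 0.802, -0.8]
ft_force: [-5.2, -0.3, 9.4]
finger_gap: 0.0546
t 9.3 p [0.5474 0.1684 0.0563] jawaxis [0.857 0.516 0.   ] ang 31.05 toolY [-0.     0.001 -1.   ] F [-5.2 -0.3  9.4] M [-0.    1.26 -0.04] gap 0.0546 j [-0.53  0.66  0.2   1.86 -0.21  0.64  0.34]
```

View pics/wrist10.png

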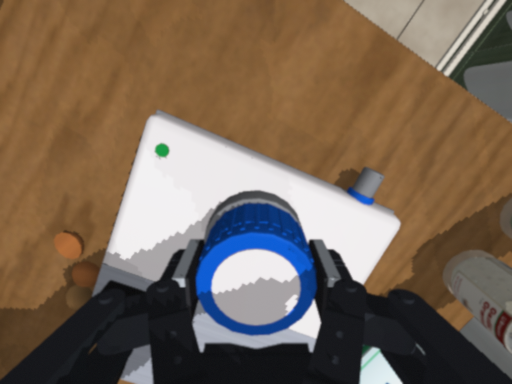

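```bash
python3 -m crank '[[0,0,0,0,0,0.08,1],[0,0,0,0,0,0.16,1],[0,0,0,0,0,0.24,1],[0,0,0,0,0,0.32,1],[0,0,0,0,0,0.4,1],[0,0,0,0,0,0.48,1],[0,0,0,0,0,0.54,1],[0,0,0,0,0,0.54,1]]'; python3 -c "
from h import *
st()"
```

```text
time: 10.02
ee_pos: [0.5468, 0.1674, 0.0562]
orientation: [-1.537, 0.384, -0.382]
ft_force: [-6.6, -1.3, 11.7]
finger_gap: 0.0542
t 10.0167 p [0.5468 0.1674 0.0562] jawaxis [ 0.47   0.883 -0.001] ang 62.0 toolY [-0.002 -0.    -1.   ] F [-6.6 -1.3 11.7] M [-0.58  1.51  0.02] gap 0.0542 j [-0.42  0.65  0.06  1.86 -0.06  0.64  0.76]
```

```bash
python3 -m crank '[[0,0,0,0,0,0.06,1],[0,0,0,0,0,0.12,1],[0,0,0,0,0,0.18,1],[0,0,0,0,0,0.18,1]]'; python3 -c "
from h import *
st()"
python3 -m crank '[[0,0,0,0,0,0.06,1],[0,0,0,0,0,0.12,1],[0,0,0,0,0,0.12,1]]'; python3 -c "
from h import *
st()"
```

```text
time: 10.35
ee_pos: [0.5467, 0.1671, 0.0562]
orientation: [-1.558, 0.244, -0.241]
ft_force: [-7.2, -3.1, 13.0]
finger_gap: 0.0547
t 10.35 p [0.5467 0.1671 0.0562] jawaxis [ 0.304  0.953 -0.001] ang 72.29 toolY [-0.002 -0.001 -1.   ] F [-7.2 -3.1 13. ] M [-0.64  1.66  0.07] gap 0.0547 j [-0.39  0.65  0.01  1.86 -0.01  0.64  0.9 ]
time: 10.6
ee_pos: [0.5467, 0.1668, 0.0562]
orientation: [-1.567, 0.15, -0.147]
ft_force: [-6.8, -2.2, 12.9]
finger_gap: 0.0546
t 10.6 p [0.5467 0.1668 0.0562] jawaxis [ 0.188  0.982 -0.002] ang 79.16 toolY [-0.002 -0.001 -1.   ] F [-6.8 -2.2 12.9] M [-0.78  1.73 -0.02] gap 0.0546 j [-0.36  0.65 -0.02  1.85  0.02  0.64  0.99]
```

```bash
python3 -m crank '[[0,0,0,0,0,0.06,1],[0,0,0,0,0,0.12,1],[0,0,0,0,0,0.12,1]]'; python3 -c "
from h import *
st()"
python3 -m crank '[[0,0,0,0,0,0.06,1],[0,0,0,0,0,0.12,1],[0,0,0,0,0,0.12,1]]'; python3 -c "
from h import *
st()"
```

```text
time: 10.85
ee_pos: [0.5467, 0.1665, 0.0562]
orientation: [-1.572, 0.056, -0.053]
ft_force: [-8.2, -3.0, 13.5]
finger_gap: 0.0548
t 10.85 p [0.5467 0.1665 0.0562] jawaxis [ 0.069  0.998 -0.002] ang 86.03 toolY [-0.002 -0.002 -1.   ] F [-8.2 -3.  13.5] M [-0.88  1.68  0.01] gap 0.0548 j [-0.34  0.65 -0.05  1.85  0.05  0.64  1.08]
time: 11.1
ee_pos: [0.5467, 0.1663, 0.0562]
orientation: [-1.573, -0.038, 0.041]
ft_force: [-8.4, -3.4, 13.8]
finger_gap: 0.0545
t 11.1 p [0.5467 0.1663 0.0562] jawaxis [-0.051  0.999 -0.002] ang 92.9 toolY [-0.002 -0.002 -1.   ] F [-8.4 -3.4 13.8] M [-0.99  1.72  0.12] gap 0.0545 j [-0.32  0.65 -0.08  1.85  0.08  0.65  1.18]
```

```bash
python3 -m crank '[[0,0,0.2,0,0,0,1],[0,0,0.4,0,0,0,1],[0,0,0.6,0,0,0,1],[0,0,0.6,0,0,0,1]]'; python3 -c "
from h import *
st()
grab('wrist','pics/wrist11.png')"
```

```text
time: 11.43
ee_pos: [0.5487, 0.1678, 0.0613]
orientation: [-1.57, -0.039, 0.036]
ft_force: [-1.0, -2.1, -0.7]
finger_gap: 0.0547
t 11.4333 p [0.5487 0.1678 0.0613] jawaxis [-0.048  0.999  0.   ] ang 92.75 toolY [ 0.002  0.001 -1.   ] F [-1.  -2.1 -0.7] M [-0.62  0.43  0.02] gap 0.0547 j [-0.32  0.64 -0.08  1.85  0.08  0.65  1.18]
```

View pics/wrist11.png

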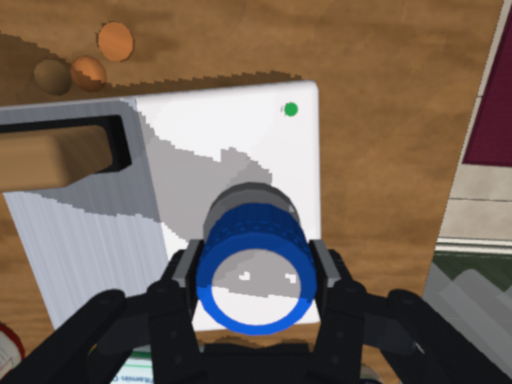

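```bash
python3 -m crank '[[0,0,0.6,0,0,0,1],[0,0,1.2,0,0,0,1],[0,0,1.8,0,0,0,1],[0,0,2.4,0,0,0,1],[0,0,3.2,0,0,0,1],[0,0,4.4,0,0,0,1],[0,0,5.8,0,0,0,1],[0,0,7.2,0,0,0,1],[0,0,8.4,0,0,0,1],[0,0,9.2,0,0,0,1],[0,0,9.6,0,0,0,1],[0,0,9.6,0,0,0,1]]'
python3 -m crank '[[0,0,0,0,0,0,1],[0,0,0,0,0,0,1],[0,0,0,0,0,0,1],[0,0,0,0,0,0,1],[0,0,0,0,0,0,1],[0,0,0,0,0,0,1]]' ; python3 -c "
from h import *
s,M=st();print(np.abs(s['joint_vel']).max())
grab('wrist','pics/wrist12.png');grab('scene','pics/scene12.png')
d=grab('top');cv2.imwrite('pics/top12.png',cv2.resize(d['frame'][90:290,130:390,::-1],None,fx=3,fy=3))
d=grab('scene');cv2.imwrite('pics/scene12b.png',cv2.resize(d['frame'][120:240,150:310,::-1],None,fx=5,fy=5))"
```

```text
time: 12.48
ee_pos: [0.5483, 0.1679, 0.1574]
orientation: [-1.57, -0.039, 0.037]
ft_force: [-0.5, 0.7, 0.1]
finger_gap: 0.0547
time: 12.98
ee_pos: [0.5476, 0.1676, 0.156]
orientation: [-1.571, -0.038, 0.038]
ft_force: [-0.2, -0.1, 0.7]
finger_gap: 0.0545
t 12.9833 p [0.5476 0.1676 0.156 ] jawaxis [-0.048  0.999 -0.   ] ang 92.77 toolY [-0. -0. -1.] F [-0.2 -0.1  0.7] M [-0.02 -0.04  0.02] gap 0.0545 j [-0.31  0.5  -0.09  1.81  0.06  0.84  1.19]
0.0042469308605920025
```

View pics/wrist12.png

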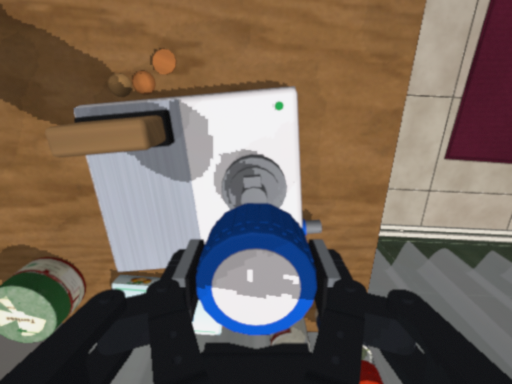

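View pics/scene12b.png

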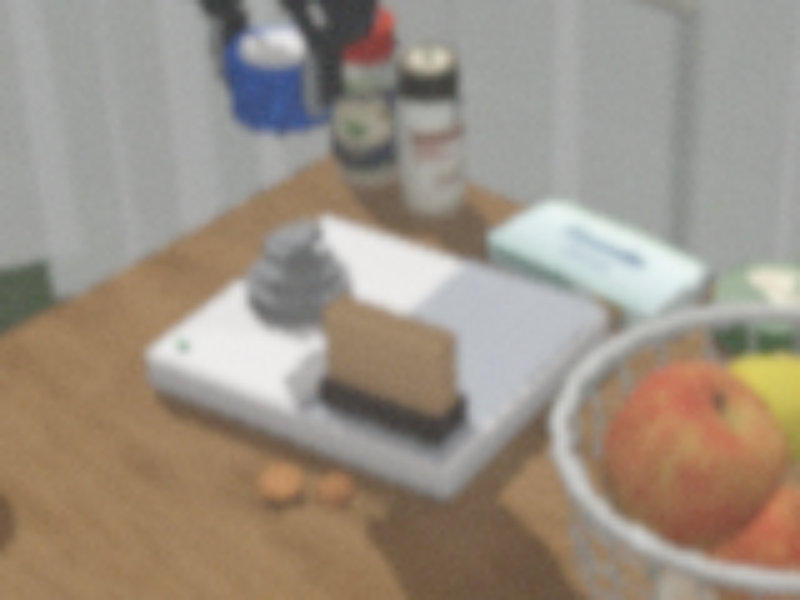

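View pics/top12.png

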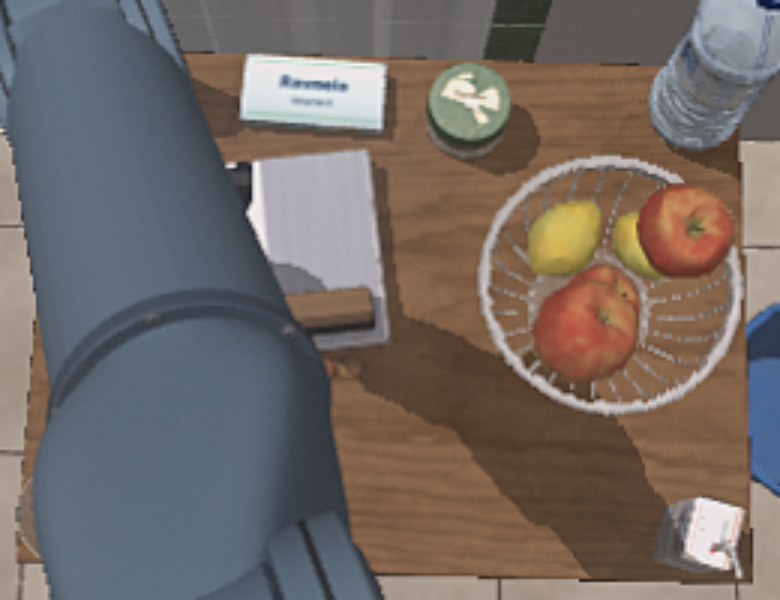

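```bash
python3 - <<'E'
from h import *
d=grab('wrist');cv2.imwrite('pics/wrist13.png',cv2.resize(d['frame'][30:130,60:220,::-1],None,fx=5,fy=5,interpolation=cv2.INTER_CUBIC))
c=np.array([.5545,.111]);a=np.radians(7.9);ex=np.array([np.cos(a),np.sin(a)])
for q in [(164,61),(144,81),(119,84)]: p=onplane(d,*q,.004)[:2]; print(p,"local x",(p-c)@ex)
s,M=st();print(np.abs(s['joint_vel']).max())
E
```

```text
[0.44096256 0.07853945] local x -0.11692143518829276
[0.45906331 0.05899798] local x -0.10167833512401468
[0.46292885 0.03553217] local x -0.10107473325479664
t 13.2333 p [0.5478 0.1676 0.1563] jawaxis [-0.048  0.999  0.   ] ang 92.76 toolY [ 0.  0. -1.] F [ 0.2  0.7 -1.3] M [ 0.01 -0.07 -0.  ] gap 0.0546 j [-0.31  0.5  -0.09  1.81  0.06  0.84  1.19]
0.0010459175171247926
```

View pics/wrist13.png

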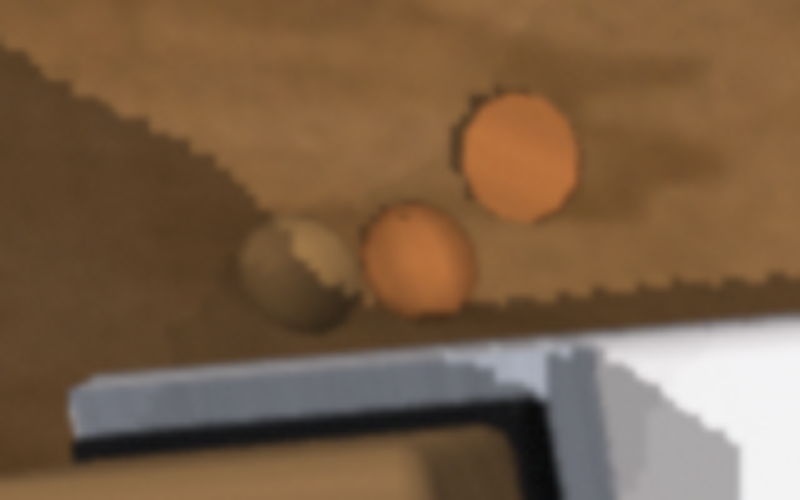

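All three chips lie on the table, with centres 16 mm or more beyond the deck edge. The scraper stands on the deck, and the cap is held still.

```bash
python3 -c "
from plant import order
print(order.close_job())"
```

```text
the job is handed in; nothing more can be done
None
```

The job is done and handed in at about 13.2 s. The chips are off the deck, the scraper is released, and the gripper is holding the cap motionless above the neck.

- **Chips:** With the filter still closed, I wiped all three off the deck's front edge with the scraper. In the last picture they lie on the table, with centres 16 to 32 mm beyond the edge.
- **Scraper:** I set it down and let go of it. It stands on the steel strip near the front edge.
- **Cap:** I tried counter-clockwise first and it never met a stop. I turned it about 85 degrees with almost no resistance, and it then lifted freely to about 10 cm above its seat (tool point at z = 0.156 m). The gripper still holds it at a 54.6 mm opening, with joint speeds near zero.
- **Forces:** The largest I read was about 17 N upward, while the scraper was pressed on the deck. I read forces only between moves, so brief peaks within a move were not seen.
- **Bystanders:** The flat box, pot, bottle and carton looked unmoved in the last top view, and both spice jars did in the scene view. The arm hid the glass in the last top view, so I did not check it at the end, but nothing moved near it.

No check failed. My cap position estimates from the different views disagreed by up to about 5 mm, and the grasp was still good.

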